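Index the ring table and clip the temperature sensor on the big ring

TASK

Turn the indexing table one position by its posts so that the big bearing ring comes round from the right to the front, clicked in its detent, and let go of it. Then take the sprung temperature-sensor clip off its stand by squeezing its handles and clip it squarely onto the big ring's rim, one jaw inside the bore and one outside, pushed fully home so that no gap is left under it; do not drop it. Leave the loose things on the bench alone.

Things in the scene. Friction and masses are not known exactly. Their poses are not given: they have to be found in the camera images.
- index_base: round grey base (250 mm across, 36 mm high) of the indexing table, bolted to the bench. Origin: centre of its underside, on the table's vertical axis. Its -x side is the front, marked by a small steel index block on the bench 186 mm from the axis.
- index_table (a joint): angle (rad) of the round steel table (330 mm across, top 50 mm above the bench); grows clockwise from above. Detents every 90 degrees (1.2 N m over the hump, then it pulls itself in). 0: big ring at the right (-y of the base), a small ring in front; 1.571: big ring in front. Nests stand 100 mm from the axis: big ring, small rings (76 mm across) in both neighbours, fourth empty.
- post_right (a point): top centre of one of four like upright steel posts (18 mm diameter, 90 mm above the table top, 140 mm above the bench), 150 mm from the axis, midway between nests. It turns with the table: at the start it stands between front and right, one position on it stands between front and left.
- ring_rim (a point): centre of the upper rim of the big steel ring (outer diameter 110 mm, bore 94, wall 8, 45 wide along its axis), fixed in its nest. z is the ring's axis, out of the nest: it leans 0.52 rad from vertical, outward from the table's axis. The edge to clip is in this point's xy plane at 51 mm radius (+x side highest, nearest the table's centre). The nest's disc is 45 mm below the rim.
- clip: sensor clip, 0.15 kg: white housing between black handles, jaws below. Origin: flat throat between the jaws that meets the edge when home. z up through the housing; x across the jaws (squeeze line); y along the edge. Jaws reach 33 mm below; handles, 26 wide (y), 73 above, there 64 over outsides. Squeezed (12 N): parallel, 40 over outsides, 20 to 76 mm above; jaws 24 apart. Housing top: 68.
- clip_jaw (a joint): opening angle (rad) of each jaw: 0 when clamped on an 8 mm edge, -0.07 when shut on nothing, 0.20 fully squeezed open. The two jaws move alike.
- stand: parking stand bolted to the bench: grey foot and an upright aluminium plate 8 mm thick (x), 90 mm wide (y), its top edge 90 mm above the bench. Origin: centre of the underside. The clip starts clipped on its top edge, upright.
- spare_ring: loose steel ring, 90 mm across, 25 mm high, on the bench; leave alone. Origin: centre of its underside.
- oil: grey plastic bottle, 54 mm across, 130 mm high, on the bench; leave alone. Origin: centre of its underside.
- wrench: steel wrench 160 mm long lying on the bench; leave alone.
Not all that is in view belongs to the job. What is shaped like the clip but green or purple is not meant.

How it is judged:
By the outcome, as a careful person would: the job done as asked, in the order asked, and still so for the second after the job is handed in, with the robot touching nothing.
It also fails if it takes over 72 s, if anything falls off the work surface, if the arm or the gripper's body presses on something with over 40 N, if the wrist force passes 120 N, or if a joint passes its speed limit or range.

ROBOT

A 6-joint arm with a two-finger parallel gripper is mounted at the origin on the work surface. World frame = base frame: x ahead of the robot, y to its left, z up, the work surface at z = 0. Lengths are in m, angles in rad, forces in N, time in s.
With the tool pointing down it reaches from about 0.35 to 0.775 m from the base axis. Payload 7.3 kg.
Tool frame: the origin (TCP) lies at the very end of the fingers, on their centre line; the grasp point (between the pads) lies 19 mm behind it; z points along the fingers, y is the line along which they close (so a half turn about z gives the same grasp; the last joint's range is limited). The gripper opens to 92 mm and grips with 3 to 60 N. Pads are 19 mm wide; open, the fingers measure 130 mm over their backs; the gripper's body (75 mm by 190 mm) begins 47 mm behind the grasp point.
Start: joints at [-1.277, 0.342, 1.524, -0, 1.275, -0.146], TCP at [0.224, -0.475, 0.227] pointing down, gripper open.
Joint ranges: [-2.53, 2.53], [-0.77, 2.02], [0.04, 2.7], [-1, 4.14], [0.28, 2.66], [-3.11, 3.11]. Speed limits (rad/s): [2.57, 2.57, 3.14, 3.14, 3.14, 3.14].

INTERFACE

Orientations are given as [roll, pitch, yaw] about the fixed x, y, z axes, in that order (R = Rz(yaw) Ry(pitch) Rx(roll)).
In Python, from cell import robot gives the robot as it stands.
- The arm moves only by the tool apply_moves, never from a script. Its argument "motion" is text: rows parted by semicolons, each of 7 numbers parted by spaces: the opening in per cent of the stroke, from 0 (shut) to 100 (fully open), then the shift along the tool's x, y, z in cm, then the turn, a rotation vector about the tool's x, y, z in rad. A call has 1 to 20 rows; each row shifts and turns the commanded pose from where the row before left it, along the tool's axes as they then stand; what a row does not reach is not made up. A row lasts 1/8 s, in which the tool goes at most 62.5 mm and 10.7 degrees, less where a joint would pass 70% of its speed; a pose out of reach is approached as far as the arm can. A call with a gripper value outside its range is refused whole. The fingers move at their own pace and stop on an object; "force" is the grip in N (left out, the last holds). Time passes only in rows, so rows that do not move let the fingers close. It gives the time, the measured TCP pose, the force, the opening and the grip force at its end, in the units of the state.
- robot.observe(): the state, without advancing time (a new reading comes with each control period).
- robot.read_camera(name): name is "scene" or "side" or "wrist"; returns a dict with "img" (480x640x3 uint8, red, green, blue), "fovy" (degrees; the focal length in pixels is half the picture's height over the tangent of half this angle, whatever the lens; pixels are square), "cx", "cy" (the principal point, pixels), "R" (3x3) and "t" (3): a world point X has camera coordinates R X + t; the wrist camera has in their place "hand_eye" (4x4, takes a point from camera to tool coordinates, whose origin is the TCP and whose axes are the flange's). Camera axes: x right, y down, z forward; pixel columns grow to the right and rows downward; lengths in m; the calibration is good to about 2 mm. A picture is of the moment at which its call begins: read the wrist's pose just before it. There is no depth.
- robot.hand_in(): hands the job in; it is judged then, once.
Trained networks look in a picture, given as the dict that the camera call returned (one of the last four; its "shot" number tells which), for a name from the list of things; names that differ only in an ending like _2 or _b are one class to them, and where a whole thing is asked for, a point or a joint stands for the part that bears it (a point fixed in the world has none). Each returns a list of dicts, best first, with "score" (0 to 1); they miss things now and then, are a little off and sometimes report something else, mostly with a low value. They report only what shows in the picture. A call takes as long as a camera call. They do not tell look-alikes from the thing itself.
- robot.search_frame(target, picture): "centre" ([x, y, z] in m, in world coordinates, good to about 4 mm: the middle of the surface that is visible of it).
- robot.trace(target, picture): "pixels" (480x640 bool, what is visible of it).
The state is a dict: "time": time; "qpos": joint angles; "qvel": joint speeds; "joint_efforts": joint torques, N m; "tool_pos": TCP position; "tool_rot": TCP orientation; "contact_force": force on the tool from outside, world axes, zero at the start; "torque": the same for the moment, N m; "opening": finger opening in m; "grip_force": force on a finger pad.
Only numpy, scipy, OpenCV 4.12 (cv2) and the standard library are available. Lean on these libraries where they do the work, as an engineer would, in place of code of your own. Each camera call takes 0.05 s, during which the arm holds its last target. There are 200 camera calls.

## Working session

There is one attempt and no reset: what is moved stays moved. The work goes in short steps, Python scripts to look and compute and a tool call to move; the robot and the scene stay as the last step left them, time stands still between calls to the robot, and variables do not carry over. Pictures are saved under pics/ and viewed, at most 14 in all, crops included, and the job is handed in when it is done.

Besides the shell and the picture viewer there is one more tool, called after "Request:" as name(argument=value, ...), one argument or row to a line, values as JSON. apply_moves: Moves the arm, as the interface text tells. Its arguments: {"type":"object","properties":{"motion":{"type":"string"},"force":{"type":"number"}},"required":["motion"]}

```bash
ls; mkdir -p pics
cat > h.py <<'E'
import numpy as np, cv2
from scipy.spatial.transform import Rotation as Rot
from cell import robot
np.set_printoptions(precision=4,suppress=True)
def f(p): return 240/np.tan(np.radians(p["fovy"])/2)
def RT(p,s=None):
    if "R" in p: return np.array(p["R"]),np.array(p["t"])
    T=np.eye(4);T[:3,:3]=Rot.from_euler('xyz',s["tool_rot"]).as_matrix();T[:3,3]=s["tool_pos"]
    T=np.linalg.inv(T@np.array(p["hand_eye"]));return T[:3,:3],T[:3,3]
def proj(p,X,s=None):
    R,t=RT(p,s);c=np.atleast_2d(X)@R.T+t
    return c[:,:2]/c[:,2:]*f(p)+[p["cx"],p["cy"]]
def ray(p,uv,s=None):
    R,t=RT(p,s);d=np.array([(uv[0]-p["cx"])/f(p),(uv[1]-p["cy"])/f(p),1])
    return -R.T@t, R.T@d
def onz(p,uv,z,s=None):
    o,d=ray(p,uv,s);return o+d*(z-o[2])/d[2]
def tri(*rs):
    A=0;b=0
    for o,d in rs:
        d=d/np.linalg.norm(d);M=np.eye(3)-np.outer(d,d);A=A+M;b=b+M@o
    return np.linalg.solve(A,b)
def save(p,n): cv2.imwrite("pics/"+n,p["img"][:,:,::-1])
E
python3 - <<'E'
from h import *
for c in ("scene","side"):
    p=robot.read_camera(c);save(p,c+"0.png")
    R,t=RT(p);print(c,p["fovy"],p["cx"],p["cy"],-R.T@t)
    for n in ("index_base","post_right","ring_rim","clip","stand","spare_ring","oil","wrench"):
        print(n,[(d["score"],np.array(d["centre"]),proj(p,d["centre"])[0].round()) for d in robot.search_frame(n,p)[:4]])
print(robot.observe())
E
```

```text
pics
scene 48.27990902592129 323.6564524862971 237.53873756282354 [0.8945 0.5349 1.1164]
index_base [(0.71, array([ 0.5851, -0.0076,  0.0521]), array([264., 279.]))]
post_right [(0.88, array([ 0.5889, -0.0204,  0.0545]), array([259., 276.]))]
ring_rim [(0.76, array([ 0.5848, -0.0119,  0.0474]), array([263., 279.]))]
clip [(0.84, array([0.3419, 0.2939, 0.0662]), array([435., 300.])), (0.64, array([0.4703, 0.2703, 0.1402]), array([391., 313.])), (0.62, array([0.2608, 0.3497, 0.0688]), array([479., 294.])), (0.6, array([0.4438, 0.4991, 0.0745]), array([481., 399.]))]
stand [(0.63, array([0.4746, 0.2841, 0.0109]), array([388., 345.])), (0.59, array([ 0.6049, -0.4226,  0.0079]), array([162., 191.]))]
spare_ring [(0.85, array([ 0.4268, -0.3727,  0.0217]), array([227., 164.]))]
oil [(0.92, array([0.6592, 0.3315, 0.0875]), array([342., 407.]))]
wrench [(0.97, array([ 0.6052, -0.4253,  0.0099]), array([161., 190.]))]
side 56.582244243795095 319.2056829539715 242.87957059096078 [0.1385 0.8242 0.87  ]
index_base [(0.88, array([ 0.5578, -0.0013,  0.0515]), array([282., 247.]))]
post_right [(0.62
[... 523 characters left out ...]
, 195.]))]
oil [(0.92, array([0.6339, 0.3293, 0.0779]), array([190., 322.])), (0.64, array([ 0.5609, -0.0106,  0.0537]), array([282., 244.]))]
wrench [(0.68, array([ 0.6093, -0.4212,  0.0111]), array([318., 177.]))]
{'time': 0.9, 'qpos': array([-1.277 ,  0.3419,  1.5241,  0.    ,  1.2754, -0.146 ]), 'qvel': array([-0.0018, -0.0009, -0.0014,  0.002 , -0.002 , -0.0003]), 'joint_efforts': array([ -0.0003, -43.1124, -24.4478,   0.0717,   0.0482,  -0.    ]), 'tool_pos': array([ 0.2236, -0.4751,  0.2268]), 'tool_rot': array([3.1414, 0.    , 0.4398]), 'contact_force': array([ 0.4301, -0.5988, -0.7478]), 'torque': array([ 0.0329,  0.0159, -0.0196]), 'grip_force': 0.0, 'opening': 0.09200704888714137}
```

View pics/scene0.png

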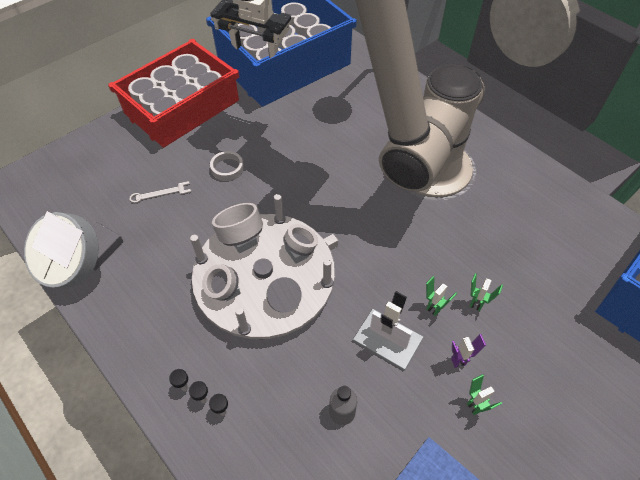

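View pics/side0.png

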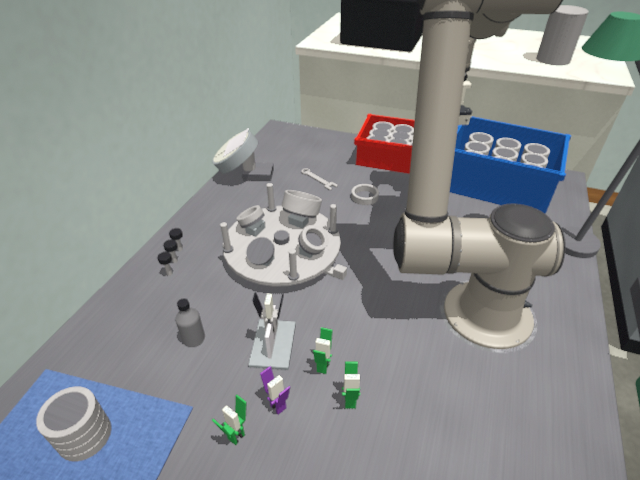

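The black-handled clip on its stand is at scene (393,312) and side (268,312). Look-alikes are green at scene (438,297), (485,292) and (480,395), and purple at (466,350). Only the one on the stand is black with a white housing, so that is my target. Post tops in the scene view are near (278,196), (327,263), (241,313) and (196,237), and the index block is at (330,242).

Run:
```python
from h import *
s=robot.read_camera("scene")
P=np.array([onz(s,u,.14) for u in [(278,196),(327,263),(241,313),(196,237)]])
c=P.mean(0);print(P,c)
for q in P: print(np.linalg.norm((q-c)[:2]),np.degrees(np.arctan2(*(q-c)[1::-1])))
print("block",onz(s,(331,241),.01))
im=s["img"];cv2.imwrite("pics/crop.png",np.hstack([cv2.resize(im[170:350,180:350],None,fx=2.8,fy=2.8,interpolation=2)[:500],cv2.resize(im[270:370,340:430],(300,500) if 0 else (450,500),interpolation=2)])[:,:920,::-1][:, :, :])
i=cv2.imread("pics/crop.png");print(i.shape);cv2.imwrite("pics/crop.png",cv2.resize(i,(800,int(i.shape[0]*800/i.shape[1]))))
d=robot.read_camera("side")
for c in (s,d):
  ms=[m for m in robot.trace("clip",c)[:4]]
  print([(m["score"],np.argwhere(m["pixels"]).mean(0)[::-1]) for m in ms])
  ms=robot.trace("stand",c)[:1]
  for m in ms: print(cv2.minAreaRect(np.argwhere(m["pixels"])[:,::-1].astype(np.float32)))
```

```text
[[ 0.4471 -0.1152  0.14  ]
 [ 0.4855  0.0965  0.14  ]
 [ 0.6934  0.0678  0.14  ]
 [ 0.6549 -0.1468  0.14  ]] [ 0.5702 -0.0244  0.14  ]
0.1529424715839529 -143.6028934388418
0.14763220901738522 125.03133054953894
0.15387678043422598 36.82066001505342
0.14879430205982933 -55.31628220721057
block [ 0.3804 -0.0027  0.01  ]
(500, 920, 3)
[(0.9, array([392.4051, 312.2974])), (0.9, array([480.0111, 396.2994])), (0.88, array([434.9347, 297.6694])), (0.69, array([482.2392, 293.4784]))]
((387.66650390625, 338.71142578125), (60.033329010009766, 38.8784065246582), 29.981637954711914)
[(0.79, array([275.1797, 389.8973])), (0.75, array([323.2379, 349.3935])), (0.67, array([268.0481, 310.0172])), (0.65, array([351.1556, 383.5837]))]
((271.8147888183594, 343.2503662109375), (40.813804626464844, 51.621761322021484), 8.426968574523926)
```

View pics/crop.png

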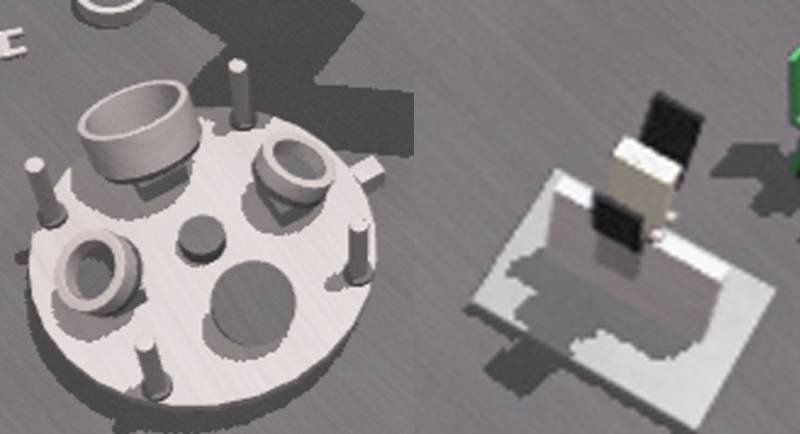

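```bash
cat >> h.py <<'E'
from scipy.spatial.transform import Slerp
def cur():
    s=robot.observe();return np.array(s["tool_pos"]),Rot.from_euler('xyz',s["tool_rot"])
def plan(start,goals):
    """goals: list of (pos,Rot,n,open%); prints rows"""
    p,r=start;out=[]
    for gp,gr,n,o in goals:
        sl=Slerp([0,1],Rot.concatenate([r,gr]));p0=np.array(p)
        P,Q=p0,r
        for k in range(1,n+1):
            P2=p0+(np.array(gp)-p0)*k/n;Q2=sl(k/n)
            d=np.round(Q.inv().apply(P2-P)*100,2);w=np.round((Q.inv()*Q2).as_rotvec(),3)
            out.append("%g "%o+" ".join("%g"%(v+0) for v in [*d,*w]))
            P=P+Q.apply(d/100);Q=Q*Rot.from_rotvec(w)
        p,r=P,Q
    print("; ".join(out));return p,r
def down(yaw): return Rot.from_euler('xyz',[np.pi,0,np.radians(yaw)])
E
python3 - <<'E'
from h import *
plan(cur(),[([.448,-.112,.235],down(35.7),12,100)])
E
```

```text
100 2.98 -1.94 -0.07 0 0 -0.015; 100 3.01 -1.9 -0.07 0 0 -0.016; 100 3.04 -1.85 -0.07 0 0 -0.015; 100 3.07 -1.8 -0.07 0 0 -0.015; 100 3.09 -1.75 -0.07 0 0 -0.015; 100 3.12 -1.71 -0.06 0 0 -0.016; 100 3.15 -1.66 -0.07 0 0 -0.015; 100 3.17 -1.61 -0.07 0 0 -0.015; 100 3.19 -1.57 -0.07 0 0 -0.015; 100 3.22 -1.51 -0.07 0 0 -0.016; 100 3.24 -1.47 -0.07 0 0 -0.015; 100 3.26 -1.41 -0.07 0 0 -0.015
```

Request:
apply_moves(
  motion="100 3 -1.9 -0.1 0 0 -0.015; 100 3 -1.9 -0.1 0 0 -0.015; 100 3 -1.9 -0.1 0 0 -0.015; 100 3.1 -1.8 -0.1 0 0 -0.015; 100 3.1 -1.8 -0.1 0 0 -0.015; 100 3.1 -1.7 -0.1 0 0 -0.016; 100 3.2 -1.7 0 0 0 -0.016; 100 3.2 -1.6 0 0 0 -0.015; 100 3.2 -1.6 -0.1 0 0 -0.015; 100 3.2 -1.5 -0.1 0 0 -0.016; 100 3.2 -1.5 0 0 0 -0.015; 100 3.3 -1.4 0 0 0 -0.015; 100 0 0 0 0 0 0; 100 0 0 0 0 0 0",
)

```text
time: 2.95
tool_pos: [0.4478, -0.111, 0.2347]
tool_rot: [3.141, 0.0, 0.623]
contact_force: [0.3, 0.1, 0.3]
opening: 0.0918
grip_force: 0.0
```

Run:
```python
from h import *
s=robot.observe();p=robot.read_camera("wrist");save(p,"w1.png")
print(s["tool_pos"],s["tool_rot"],p["fovy"],proj(p,[[.448,-.112,.14],[.57,-.0244,.05]],s), p["hand_eye"])
for n in ("post_right","ring_rim"):
  print([(d["score"],d["centre"]) for d in robot.search_frame(n,p)[:3]])
```

```text
[ 0.4478 -0.111   0.2347] [3.1414 0.0005 0.6232] 59.922431734411916 [[324.2057 248.1327]
 [324.0776  22.3751]] [[ 0.0009 -0.9684 -0.2496  0.0667]
 [ 1.      0.0008  0.0004 -0.0006]
 [-0.0001 -0.2496  0.9684 -0.1574]
 [ 0.      0.      0.      1.    ]]
[(0.88, [0.5262, -0.0669, 0.0551])]
[(0.8, [0.5201, -0.074, 0.0542])]
```

View pics/w1.png

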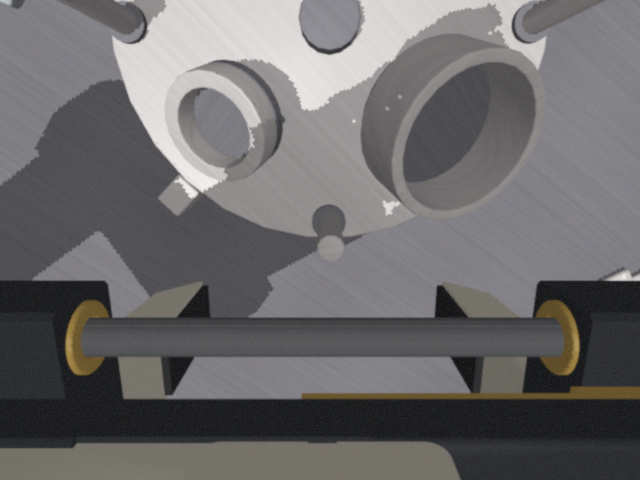

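The post top sits at (330,247) in the wrist view, about 4 mm along +y from where I predicted. I'll cage the post with the fingers part-closed and sweep it along the arc.

Request:
apply_moves(
  motion="32 0 0.45 0 0 0 0; 32 0 0 1 0 0 0; 32 0 0 2 0 0 0; 32 0 0 3 0 0 0; 32 0 0 3 0 0 0; 32 0 0 2 0 0 0; 32 0 0 0.7 0 0 0; 32 0 0 0 0 0 0",
  force=20,
)

```text
time: 4.1
tool_pos: [0.4506, -0.1145, 0.1175]
tool_rot: [-3.141, 0.0, 0.623]
contact_force: [-0.2, -1.4, 0.6]
opening: 0.0295
grip_force: 0.0
```

Request:
apply_moves(
  motion="32 0 -0.4 0 0 0 0.026; 32 0.05 -1.18 0 0 0 0.0785; 32 0.05 -1.18 0 0 0 0.0785; 32 0.05 -1.18 0 0 0 0.0785; 32 0.05 -1.18 0 0 0 0.0785; 32 0.05 -1.18 0 0 0 0.0785; 32 0.05 -1.18 0 0 0 0.0785; 32 0.05 -1.18 0 0 0 0.0785; 32 0.05 -1.18 0 0 0 0.0785; 32 0.05 -1.18 0 0 0 0.0785; 32 0.05 -1.18 0 0 0 0.0785",
)

```text
time: 5.48
tool_pos: [0.4262, 0.0014, 0.1187]
tool_rot: [3.141, -0.003, -0.192]
contact_force: [1.0, -2.1, -0.7]
opening: 0.0294
grip_force: 0.9
```

Request:
apply_moves(
  motion="32 0.05 -1.18 0 0 0 0.0785; 32 0.05 -1.18 0 0 0 0.0785; 32 0.05 -1.18 0 0 0 0.0785; 32 0.05 -1.18 0 0 0 0.0785; 32 0.05 -1.18 0 0 0 0.0785; 32 0.05 -1.18 0 0 0 0.0785; 32 0.05 -1.18 0 0 0 0.0785; 32 0.05 -1.18 0 0 0 0.0785; 32 0.05 -1.15 0 0 0 0.0785; 32 0 -0.6 0 0 0 0.04; 32 0 0 0 0 0 0; 40 0 0 0 0 0 0;40 0 0 0 0 0 0",
)

```text
time: 7.1
tool_pos: [0.4836, 0.0941, 0.1179]
tool_rot: [-3.141, -0.0, -0.935]
contact_force: [-0.3, 0.2, -0.1]
opening: 0.0363
grip_force: 0.0
```

Run:
```python
from h import *
p=robot.read_camera("scene");save(p,"s2.png")
s=robot.observe();print(s["tool_pos"],s["tool_rot"],s["contact_force"],s["qpos"])
```

```text
[0.4836 0.0941 0.1179] [-3.1415 -0.0002 -0.9347] [0.3874 0.8526 0.3808] [ 0.0365  0.4046  1.7648 -0.0001  0.972   2.5421]
```

View pics/s2.png

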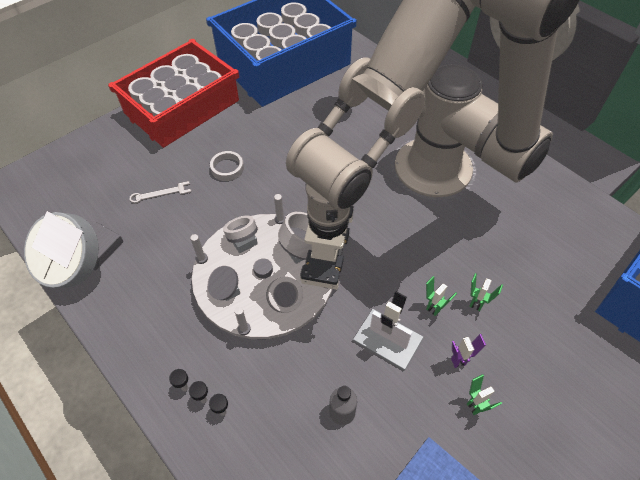

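The table posts are back on the four original bearings, with the big ring at the front behind the gripper at about (300,235). I'll lift straight off and measure the clip's plate direction.

Request:
apply_moves(
  motion="45 0 0 -1 0 0 0; 45 0 0 -3 0 0 0; 45 0 0 -4 0 0 0; 100 0 0 -4 0 0 0; 100 0 0 -2 0 0 0",
)

```text
time: 7.78
tool_pos: [0.4844, 0.0942, 0.2608]
tool_rot: [-3.138, -0.002, -0.935]
contact_force: [0.3, 1.4, -0.6]
opening: 0.0568
grip_force: 0.0
```

Run:
```python
from h import *
s=robot.observe();print(s["tool_pos"],s["tool_rot"],s["qpos"])
sc=robot.read_camera("scene");sd=robot.read_camera("side")
for m,c in (("scene",sc),("side",sd)):
  r=robot.trace("stand",c)
  for k in r[:1]:
    print(m,k["score"]);cv2.imwrite("pics/m_%s.png"%m,k["pixels"].astype(np.uint8)*255)
A=onz(sc,(372.9,310.9),.09);B=onz(sc,(412.2,332.6),.09);print(A,B,np.linalg.norm(A-B),np.degrees(np.arctan2(*(B-A)[1::-1])),(A+B)/2)
# clip housing top/handles
rs=[]
for c in (sc,sd):
  for k in robot.trace("clip",c):
    m=k["pixels"];uv=np.argwhere(m).mean(0)[::-1]
    if np.hypot(*(uv-proj(c,[.466,.272,.13])[0]))<20: print(uv,m.sum());rs.append(ray(c,uv))
print(tri(*rs) if len(rs)>1 else rs)
im=cv2.resize(sd["img"][270:380,230:320],None,fx=5,fy=5,interpolation=2)
im2=cv2.resize(sc["img"][210:280,255:325] ,None,fx=5,fy=5,interpolation=2)
h=max(im.shape[0],im2.shape[0]);pad=lambda a:np.pad(a,((0,h-a.shape[0]),(0,0),(0,0)))
o=np.hstack([pad(im),pad(im2)])[:, :800];cv2.imwrite("pics/c3.png",o[:,:,::-1]);print(o.shape)
```

```text
[0.4844 0.0942 0.2608] [-3.1382 -0.0024 -0.9347] [ 0.0367  0.2555  1.5508 -0.0001  1.3311  2.5422]
scene 0.85
side 0.62
[0.4724 0.2273 0.09  ] [0.4472 0.317  0.09  ] 0.09311232035135672 105.6835140990031 [0.4598 0.2721 0.09  ]
[392.3471 312.5124] 605
[267.4942 310.5808] 520
[0.4632 0.2713 0.127 ]
(550, 800, 3)
```

View pics/c3.png

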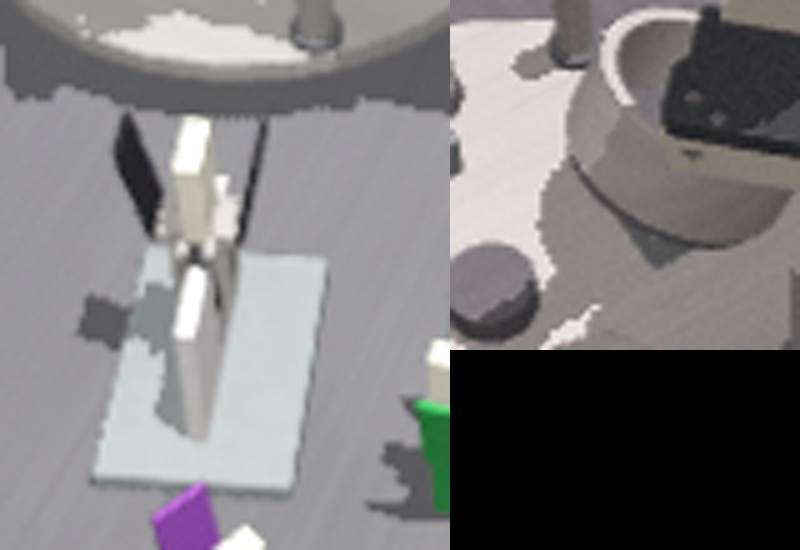

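The side crop shows the clip upright and straddling the plate, with handles at (135,175) and (255,180) on either side of the white housing at (192,180). I'll turn and move over it.

Run:
```python
from h import *
plan(cur(),[([.463,.272,.262],down(105.7),17,100)])
```

```text
100 -0.91 -0.53 -0.03 0 0 -0.164; 100 -0.82 -0.66 -0.03 0 0 -0.163; 100 -0.69 -0.8 -0.03 0 0 -0.164; 100 -0.56 -0.89 -0.04 0 0.001 -0.163; 100 -0.4 -0.97 -0.03 0 0 -0.164; 100 -0.24 -1.03 -0.03 0 0 -0.163; 100 -0.07 -1.05 -0.03 0 0 -0.164; 100 0.1 -1.04 -0.03 0 0 -0.163; 100 0.27 -1.02 -0.04 0 0 -0.164; 100 0.44 -0.96 -0.03 -0.001 0 -0.163; 100 0.58 -0.88 -0.03 0 0 -0.164; 100 0.72 -0.76 -0.03 0 0.001 -0.163; 100 0.84 -0.65 -0.04 0 0 -0.164; 100 0.92 -0.5 -0.03 0 0 -0.163; 100 1 -0.34 -0.03 0 0 -0.164; 100 1.04 -0.17 -0.03 0 0 -0.163; 100 1.05 0 -0.03 0 0.001 -0.164
```

Request:
apply_moves(
  motion="100 -0.9 -0.5 0 0 0 -0.164; 100 -0.8 -0.7 0 0 0 -0.164; 100 -0.7 -0.8 0 0 0 -0.164; 100 -0.6 -0.9 0 0 0 -0.163; 100 -0.4 -1 0 0 0 -0.164; 100 -0.2 -1 0 0 0 -0.163; 100 -0.1 -1 0 0 0 -0.164; 100 0.1 -1 0 0 0 -0.163; 100 0.3 -1 0 0 0 -0.164; 100 0.4 -1 0 0 0 -0.163; 100 0.6 -0.9 0 0 0 -0.164; 100 0.7 -0.8 0 0 0 -0.163; 100 0.8 -0.6 0 0 0 -0.164; 100 0.9 -0.5 0 0 0 -0.163; 100 1 -0.3 0 0 0 -0.164; 100 1 -0.2 0 0 0 -0.163; 100 1 0 0 0 0 -0.164; 100 0 0 0 0 0 0; 100 0 0 0 0 0 0",
)

```text
time: 10.45
tool_pos: [0.463, 0.2696, 0.257]
tool_rot: [-3.14, 0.0, 1.843]
contact_force: [-0.2, 1.4, 0.9]
opening: 0.0916
grip_force: 0.0
```

Run:
```python
from h import *
s=robot.observe();p=robot.read_camera("wrist");save(p,"w4.png")
print(s["tool_pos"],s["tool_rot"],s["qpos"])
u=np.radians(15.7);x=np.array([np.cos(u),np.sin(u),0])
C=np.array([.463,.272,0])
print(proj(p,[C+[0,0,.158],C+x*.032+[0,0,.163],C-x*.032+[0,0,.163],[.4724,.2273,.09],[.4472,.317,.09]],s))
```

```text
[0.463  0.2696 0.257 ] [-3.1401  0.0004  1.8432] [ 0.3844  0.3412  1.4404 -0.0003  1.3615  0.1121]
[[323.5518 243.3094]
 [374.903  245.2699]
 [272.2564 245.2961]
 [319.6577 276.7471]
 [319.4212 161.0999]]
```

View pics/w4.png

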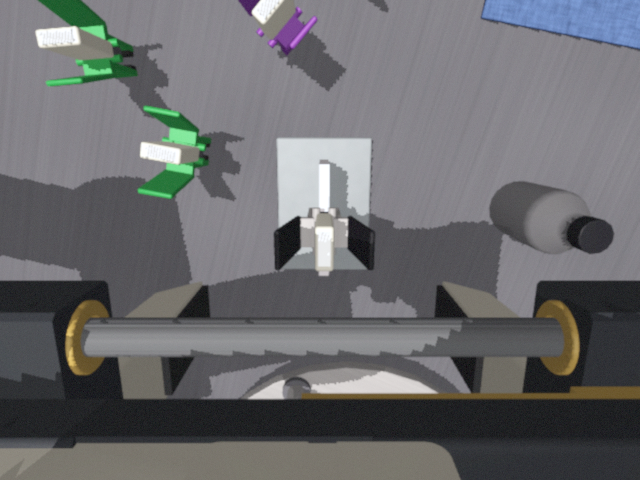

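The wrist view shows the clip centred under the tool: housing top at (324,248), handle tops at (276,250) and (373,250). That is within 3 mm of prediction, so I'll descend and squeeze.

Request:
apply_moves(
  motion="100 0 0.1 1.5 0 0 0; 100 0 0 3 0 0 0; 100 0 0 4 0 0 0; 100 0 0 3 0 0 0; 100 0 0 1.5 0 0 0; 100 0 0 0.5 0 0 0; 100 0 0 0 0 0 0; 40 0 0 0 0 0 0; 40 0 0 0 0 0 0; 40 0 0 0 0 0 0; 30 0 0 0 0 0 0; 30 0 0 0 0 0 0; 30 0 0 0 0 0 0",
  force=30,
)

```text
time: 12.12
tool_pos: [0.4642, 0.2706, 0.1255]
tool_rot: [3.14, -0.0, 1.846]
contact_force: [-5.7, -1.8, 19.2]
opening: 0.0394
grip_force: 30.0
```

Request:
apply_moves(
  motion="30 0 0 -0.3 0 0 0; 30 0 0 -0.5 0 0 0; 30 0 0 -1 0 0 0; 30 0 0 -2 0 0 0; 30 0 0 -3 0 0 0; 30 0 0 -3 0 0 0; 30 0 0 -3 0 0 0; 30 0 0 -1.2 0 0 0; 30 0 0 0 0 0 0",
)

```text
time: 13.25
tool_pos: [0.4643, 0.2703, 0.2629]
tool_rot: [3.141, -0.0, 1.846]
contact_force: [0.2, -0.4, -2.9]
opening: 0.0393
grip_force: 30.0
```

Run:
```python
from h import *
s=robot.observe();p=robot.read_camera("side");q=robot.read_camera("wrist");c=robot.read_camera("scene")
print(s["tool_pos"],s["tool_rot"],s["qpos"])
u=proj(p,s["tool_pos"])[0].astype(int);print(u)
a=cv2.resize(p["img"][u[1]-60:u[1]+80,u[0]-70:u[0]+70],(400,400),interpolation=2)
b=cv2.resize(c["img"][190:290,240:340],(400,400),interpolation=2)
r=cv2.resize(q["img"][0:480],(266,200))
cv2.imwrite("pics/c5.png",np.vstack([np.hstack([a,b]),np.hstack([r,np.zeros((200,534,3),np.uint8)])])[:,:,::-1])
```

```text
[0.4643 0.2703 0.2629] [ 3.1407 -0.      1.8463] [ 0.3846  0.3388  1.4275 -0.0001  1.3745  0.1091]
[263 263]
```

View pics/c5.png

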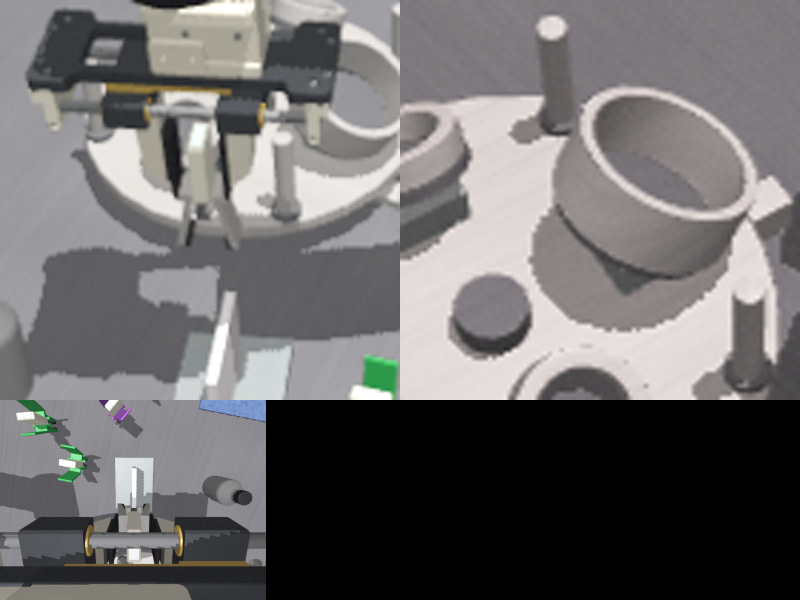

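Clip held with open jaws (crop at (200,215)), and the plate top below it is empty. The scene crop shows the big ring at the front, its rim running roughly (580,130) to (755,200). I'll fit the rim circle to the edges in both views.

```bash
cat > fit.py <<'E'
from h import *
from scipy.optimize import minimize,differential_evolution
def circ(c,yaw,r,tilt=.52,n=120):
    fr=np.array([-np.cos(yaw),-np.sin(yaw),0])   # outward/front
    z=np.cos(tilt)*np.array([0,0,1])+np.sin(tilt)*fr
    x=-np.cos(tilt)*fr+np.sin(tilt)*np.array([0,0,1])
    y=np.cross(z,x);a=np.linspace(0,2*np.pi,n,endpoint=False)[:,None]
    return c+r*(np.cos(a)*x+np.sin(a)*y)
def grad(p):
    g=cv2.GaussianBlur(cv2.cvtColor(p["img"],cv2.COLOR_RGB2GRAY).astype(np.float32),(0,0),1.2)
    return np.hypot(cv2.Sobel(g,cv2.CV_32F,1,0),cv2.Sobel(g,cv2.CV_32F,0,1)).clip(0,150)
def score(p,G,c,yaw,s=None):
    v=0
    for r in (.055,.047):
        uv=proj(p,circ(c,yaw,r),s).astype(np.float32)
        v+=cv2.remap(G,uv[None,:,0].copy(),uv[None,:,1].copy(),cv2.INTER_LINEAR).mean()
    return v
E
python3 - <<'E'
from fit import *
ps=[robot.read_camera(n) for n in("scene","side")];Gs=[grad(p) for p in ps]
yaw=np.radians(-9.3)
def run(idx,yawf=None):
    def cost(v):
        return -sum(score(ps[i],Gs[i],v[:3],v[3]) for i in idx)
    r=differential_evolution(cost,[(.43,.48),(-.04,.03),(.09,.16),(-.26,-.06)],seed=1,maxiter=150,tol=1e-6)
    v=r.x;d=v[:2]-[.572,-.0275];print(idx,v,r.fun,"rho",np.hypot(*d),"ang",np.degrees(np.arctan2(-d[1],-d[0])))
    return v
for idx in ([0],[1],[0,1]): v=run(idx)
ims=[]
for p in ps:
    im=p["img"].copy()
    for r in (.055,.047):
        for u in proj(p,circ(v[:3],v[3],r,n=60)): im[int(round(u[1])),int(round(u[0]))]=[255,0,0]
    u=proj(p,v[:3])[0].astype(int);ims.append(cv2.resize(im[u[1]-40:u[1]+40,u[0]-40:u[0]+40],(400,400),interpolation=0))
cv2.imwrite("pics/c6.png",np.hstack(ims)[:,:,::-1])
E
```

```text
[0] [ 0.4512 -0.0085  0.1292 -0.164 ] -256.4796142578125 rho 0.12230639406744234 ang -8.92423218413335
[1] [ 0.4658 -0.0391  0.0988 -0.0896] -196.8805694580078 rho 0.10685207860160319 ang 6.240771126575111
[0, 1] [ 0.4515 -0.0079  0.1299 -0.163 ] -448.4488830566406 rho 0.12212205736950232 ang -9.229968104136397
```

View pics/c6.png

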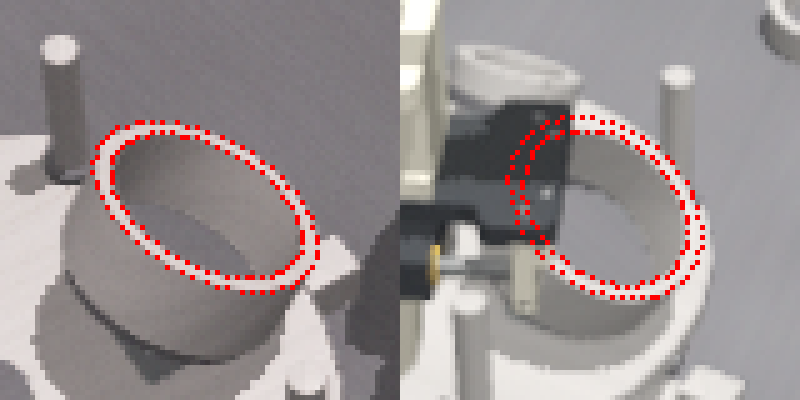

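The overlay matches the rim in both views: centre (0.4513,-0.008,0.1295), yaw -9.3°, and ρ = 122 mm as expected. I'll plan the hover above the rim's highest point.

```bash
cat > goal.py <<'E'
from h import *
yaw=-.163;t=.52;c=np.array([.4513,-.0082,.1295])
inw=np.array([np.cos(yaw),np.sin(yaw),0])
rz=np.cos(t)*np.array([0,0,1])-np.sin(t)*inw; rx=np.cos(t)*inw+np.sin(t)*np.array([0,0,1])
E=c+.051*rx
RG=Rot.from_matrix(np.c_[np.cross(rx,-rz),rx,-rz])
E
python3 - <<'E'
from goal import *
print(E,RG.as_euler('xyz'))
plan(cur(),[(E+rz*.1,RG,18,30)])
E
```

```text
[ 0.495  -0.0154  0.1548] [2.6216 0.     1.4078]
30 -1.46 -0.51 0.11 -0.029 -0.006 0.024; 30 -1.46 -0.49 0.11 -0.028 -0.007 0.024; 30 -1.48 -0.45 0.1 -0.029 -0.006 0.023; 30 -1.49 -0.41 0.1 -0.028 -0.006 0.024; 30 -1.49 -0.39 0.1 -0.029 -0.006 0.024; 30 -1.51 -0.35 0.09 -0.028 -0.007 0.024; 30 -1.51 -0.32 0.1 -0.029 -0.006 0.024; 30 -1.52 -0.29 0.1 -0.028 -0.006 0.024; 30 -1.52 -0.25 0.1 -0.029 -0.007 0.023; 30 -1.53 -0.22 0.1 -0.028 -0.006 0.024; 30 -1.54 -0.18 0.11 -0.029 -0.006 0.024; 30 -1.53 -0.16 0.11 -0.029 -0.006 0.024; 30 -1.54 -0.11 0.11 -0.028 -0.007 0.024; 30 -1.54 -0.09 0.13 -0.029 -0.006 0.023; 30 -1.54 -0.05 0.13 -0.028 -0.006 0.024; 30 -1.55 -0.02 0.14 -0.029 -0.007 0.024; 30 -1.54 0.01 0.15 -0.028 -0.006 0.024; 30 -1.54 0.05 0.16 -0.029 -0.006 0.024
```

Request:
apply_moves(
  motion="30 -1.5 -0.5 0.1 -0.029 -0.006 0.024; 30 -1.5 -0.5 0.1 -0.029 -0.006 0.024; 30 -1.5 -0.5 0.1 -0.029 -0.006 0.024; 30 -1.5 -0.4 0.1 -0.029 -0.006 0.024; 30 -1.5 -0.4 0.1 -0.029 -0.006 0.024; 30 -1.5 -0.3 0.1 -0.029 -0.006 0.024; 30 -1.5 -0.3 0.1 -0.029 -0.006 0.024; 30 -1.5 -0.3 0.1 -0.029 -0.006 0.024; 30 -1.5 -0.3 0.1 -0.029 -0.006 0.024; 30 -1.5 -0.2 0.1 -0.029 -0.006 0.024; 30 -1.5 -0.2 0.1 -0.029 -0.006 0.024; 30 -1.5 -0.2 0.1 -0.029 -0.006 0.024; 30 -1.5 -0.1 0.1 -0.029 -0.006 0.024; 30 -1.5 -0.1 0.1 -0.029 -0.006 0.024; 30 -1.5 0 0.1 -0.029 -0.006 0.024; 30 -1.5 0 0.1 -0.029 -0.006 0.024; 30 -1.5 0 0.2 -0.028 -0.006 0.024; 30 -1.5 0 0.2 -0.028 -0.006 0.024; 30 0 0 0 0 0 0; 30 0 0 0 0 0 0",
)

```text
time: 16.0
tool_pos: [0.4459, -0.004, 0.2418]
tool_rot: [2.616, -0.009, 1.406]
contact_force: [0.0, 0.7, -1.2]
opening: 0.0394
grip_force: 30.0
```

Run:
```python
from goal import *
s=robot.observe();q=robot.read_camera("wrist");p=robot.read_camera("side");d=robot.read_camera("scene")
P,R=cur();print(P,s["tool_rot"],s["qpos"],s["opening"],s["grip_force"])
print("err to hover in tool axes cm",R.inv().apply(E+rz*.1-P)*100,(R.inv()*RG).as_rotvec())
o=[]
for k,(z,w) in {0:(q,1),1:(p,0),2:(d,0)}.items():
    im=z["img"].copy()
    T=[P+R.apply([0,0,.0355])+R.apply([0,y,0]) for y in np.linspace(-.012,.012,7)]
    for X,col in ((T,(0,255,0)),(c+np.array([np.cos(a)*rx*.051+np.sin(a)*np.cross(rz,rx)*.051 for a in np.linspace(0,6.28,60)]),(255,0,0))):
        for u in proj(z,np.array(X),s if w else None):
            if 0<=u[0]<640 and 0<=u[1]<480: cv2.circle(im,tuple(int(round(v)) for v in u),1 if w else 0,col,-1)
    if w: o.append(cv2.resize(im,(400,300)))
    else:
        u=proj(z,E+rz*.04)[0].astype(int);o.append(cv2.resize(im[u[1]-45:u[1]+45,u[0]-60:u[0]+60],(400,300),interpolation=2))
o.append(np.zeros((300,400,3),np.uint8))
cv2.imwrite("pics/c7.png",np.vstack([np.hstack(o[:2]),np.hstack(o[2:])])[:,:,::-1])
```

```text
[ 0.4461 -0.0037  0.2419] [ 2.6156 -0.0086  1.4064] [-0.199  -0.0808  2.1128  0.0449  0.5845 -0.0631] 0.03939423762027165 29.97072994709015
err to hover in tool axes cm [-0.3568  0.023   0.0454] [ 0.0066 -0.0071 -0.0049]
```

View pics/c7.png

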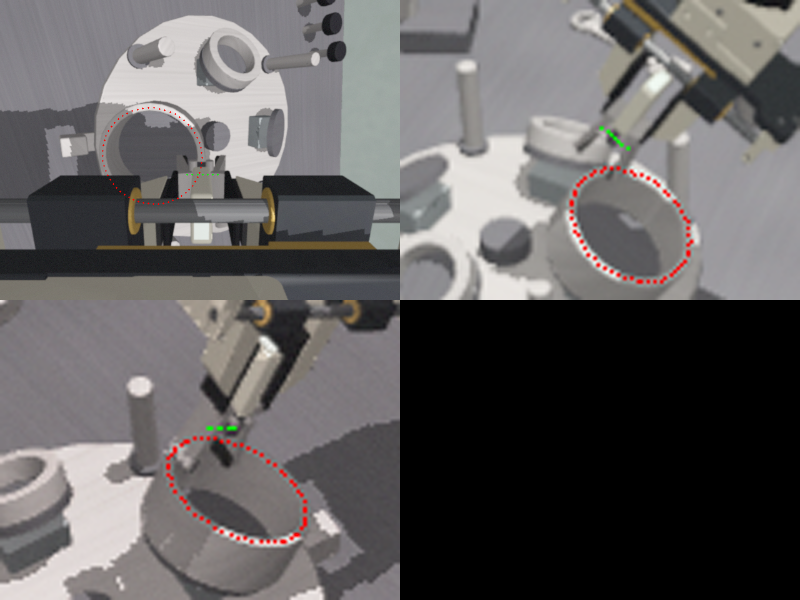

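The wrist, side and scene views agree: the jaws straddle the rim's highest edge (side crop: jaws about (600,150), rim top (610,172)). I'll descend along the ring axis, then press home gently.

Request:
apply_moves(
  motion="30 -0.35 0 0 0.007 -0.007 -0.005; 30 0 0 0.5 0 0 0; 30 0 0 0.8 0 0 0; 30 0 0 1 0 0 0; 30 0 0 1 0 0 0; 30 0 0 1 0 0 0; 30 0 0 0.8 0 0 0; 30 0 0 0.5 0 0 0; 30 0 0 0 0 0 0",
)

```text
time: 17.27
tool_pos: [0.4728, -0.0121, 0.1929]
tool_rot: [2.623, -0.0, 1.407]
contact_force: [0.5, -1.1, -1.2]
opening: 0.039
grip_force: 30.0
```

Run:
```python
from goal import *
s=robot.observe();P,R=cur()
print("err to home",R.inv().apply(E+rz*.0355-P)*100,(R.inv()*RG).as_rotvec(),R.inv().apply(s["contact_force"]),s["qpos"])
```

```text
err to home [0.0412 0.0587 0.8637] [-0.0009  0.0004 -0.0007] [-0.9668  0.0076  1.3343] [-0.2003  0.0533  2.1408  0.0437  0.4291 -0.0714]
```

Request:
apply_moves(
  motion="30 0 0.05 0.3 0 0 0; 30 0 0 0.3 0 0 0; 30 0 0 0.2 0 0 0; 30 0 0 0.1 0 0 0; 30 0 0 0 0 0 0",
)

```text
time: 17.9
tool_pos: [0.4776, -0.0129, 0.1856]
tool_rot: [2.622, 0.0, 1.407]
contact_force: [0.8, 0.9, -1.2]
opening: 0.0394
grip_force: 30.0
```

Run:
```python
from goal import *
s=robot.observe();P,R=cur()
print("err to home",R.inv().apply(E+rz*.0355-P)*100,(R.inv()*RG).as_rotvec(),R.inv().apply(s["contact_force"]),s["torque"])
```

```text
err to home [ 0.0396 -0.0087 -0.0093] [-0.0003  0.0004 -0.0005] [ 0.9927 -0.0369  1.3201] [0.0896 0.3606 0.0115]
```

No contact yet, so I'll continue in 1 mm steps until it seats.

Request:
apply_moves(
  motion="30 0 0 0.1 0 0 0; 30 0 0 0.1 0 0 0; 30 0 0 0 0 0 0",
)

```text
time: 18.27
tool_pos: [0.4779, -0.0129, 0.1852]
tool_rot: [2.621, 0.0, 1.408]
contact_force: [-17.0, 1.7, 19.6]
opening: 0.0397
grip_force: 30.0
```

Request:
apply_moves(
  motion="48 0 0 0 0 0 0; 55 0 0 0 0 0 0; 62 0 0 0 0 0 0; 70 0 0 0 0 0 0; 80 0 0 0 0 0 0; 88 0 0 0 0 0 0; 88 0 0 0 0 0 0",
)

```text
time: 19.15
tool_pos: [0.4788, -0.0132, 0.1841]
tool_rot: [2.621, 0.0, 1.407]
contact_force: [-0.1, 0.2, -0.3]
opening: 0.0804
grip_force: 0.0
```

Request:
apply_moves(
  motion="92 0 0 -0.5 0 0 0; 92 0 0 -1 0 0 0; 92 0 0 -2 0 0 0; 92 0 0 -2.5 0 0 0; 92 0 0 -2.5 0 0 0; 92 0 0 -2 0 0 0; 92 0 0 0 0 0 0",
)

```text
time: 20.02
tool_pos: [0.4273, -0.0046, 0.277]
tool_rot: [2.618, 0.0, 1.407]
contact_force: [-0.3, -0.5, -0.1]
opening: 0.0846
grip_force: 0.0
```

Run:
```python
from goal import *
s=robot.observe();q=robot.read_camera("wrist");p=robot.read_camera("side");d=robot.read_camera("scene")
print(s["tool_pos"],s["contact_force"])
o=[]
for z in (p,d):
    u=proj(z,E+rz*.02)[0].astype(int);o.append(cv2.resize(z["img"][u[1]-45:u[1]+45,u[0]-45:u[0]+45],(400,400),interpolation=2))
u=proj(q,E+rz*.03,s)[0].astype(int);print(u)
w=cv2.resize(q["img"],(266,200))
# predicted points for housing top in both views
for z in (p,d): print(proj(z,[E,E+rz*.068,E-rz*.033+rx*.012]).round(1), proj(z,E+rz*.02)[0].astype(int)-45)
cv2.imwrite("pics/c8.png",np.vstack([np.hstack(o),np.hstack([w,np.zeros((200,534,3),np.uint8)])])[:,:,::-1])
```

```text
[ 0.4273 -0.0046  0.277 ] [-0.3063 -0.5092 -0.0781]
[320 241]
[[304.2 219. ]
 [315.2 204.4]
 [295.7 222.7]] [262 169]
[[289.5 229.6]
 [301.8 206.6]
 [279.6 240.9]] [248 178]
```

View pics/c8.png

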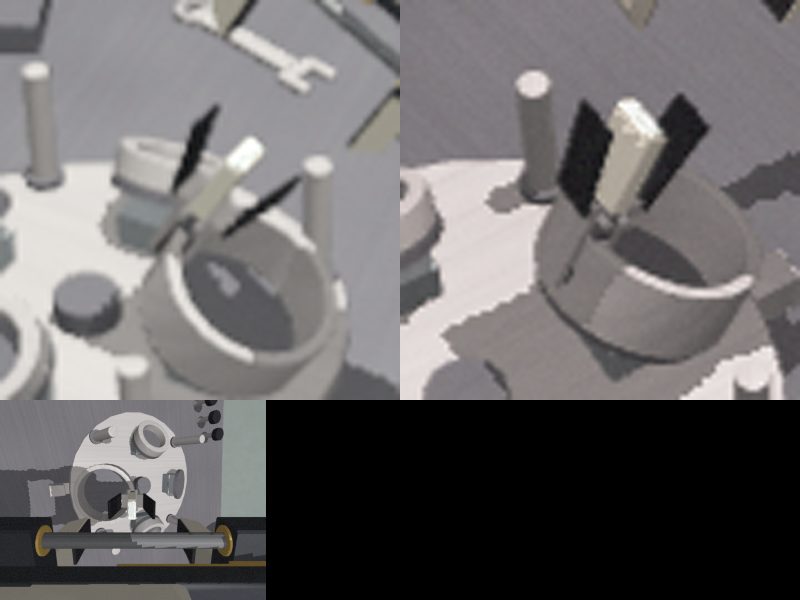

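The clip straddles the rim squarely in both views: housing top at (247,150) and (638,118), one jaw inside and one outside. To confirm it is home, I'll touch and press the housing top with shut fingers; contact is expected 68 mm above the edge.

Request:
apply_moves(
  motion="0 0 0 0.5 0 0 0; 0 0 0 1 0 0 0; 0 0 0 1 0 0 0; 0 0 0 1 0 0 0; 0 0 0 0.5 0 0 0; 0 0 0 0 0 0 0; 0 0 0 0 0 0 0; 0 0 0 0 0 0 0; 0 0 0 0 0 0 0",
  force=10,
)

```text
time: 21.3
tool_pos: [0.4468, -0.0078, 0.2406]
tool_rot: [2.621, 0.0, 1.407]
contact_force: [0.4, 0.1, 0.4]
opening: 0.0014
grip_force: 0.0
```

Run:
```python
from goal import *
s=robot.observe();P,R=cur()
print(s["opening"],"err to top",R.inv().apply(E+rz*.068-P)*100,(R.inv()*RG).as_rotvec())
```

```text
0.0013584611680050238 err to top [ 0.0395 -0.0302  3.066 ] [ 0.0003  0.0004 -0.0006]
```

Request:
apply_moves(
  motion="0 0 0 0.6 0 0 0; 0 0 0 0.6 0 0 0; 0 0 0 0.6 0 0 0; 0 0 0 0.5 0 0 0; 0 0 0 0.3 0 0 0; 0 0 0 0.2 0 0 0; 0 0 0 0 0 0 0",
)

```text
time: 22.18
tool_pos: [0.4605, -0.0101, 0.2161]
tool_rot: [2.622, -0.0, 1.407]
contact_force: [0.3, 0.1, -0.3]
opening: 0.0004
grip_force: 0.0
```

Request:
apply_moves(
  motion="0 0 0 0.1 0 0 0; 0 0 0 0.1 0 0 0; 0 0 0 0 0 0 0",
)

```text
time: 22.55
tool_pos: [0.4618, -0.0103, 0.215]
tool_rot: [2.62, 0.0, 1.407]
contact_force: [-2.8, 0.2, 4.1]
opening: 0.0007
grip_force: 2.8
```

Request:
apply_moves(
  motion="0 0 0 0.1 0 0 0; 0 0 0 0 0 0 0",
)

```text
time: 22.8
tool_pos: [0.4623, -0.0104, 0.2143]
tool_rot: [2.62, 0.0, 1.407]
contact_force: [-3.6, 1.3, 6.2]
opening: 0.0003
grip_force: 3.1
```

Request:
apply_moves(
  motion="0 0 0 0.1 0 0 0; 0 0 0 0 0 0 0",
)

```text
time: 23.05
tool_pos: [0.4627, -0.0104, 0.2141]
tool_rot: [2.619, 0.0, 1.407]
contact_force: [-9.7, 1.3, 13.8]
opening: 0.0005
grip_force: 8.4
```

Request:
apply_moves(
  motion="0 0 0 0.1 0 0 0; 0 0 0 0 0 0 0",
)

```text
time: 23.3
tool_pos: [0.4631, -0.0103, 0.2141]
tool_rot: [2.618, 0.0, 1.408]
contact_force: [-18.7, 2.6, 23.7]
opening: 0.0001
grip_force: 15.3
```

Request:
apply_moves(
  motion="0 0 0 0.05 0 0 0; 0 0 0 0 0 0 0",
)

```text
time: 23.55
tool_pos: [0.4633, -0.0103, 0.2141]
tool_rot: [2.617, 0.0, 1.408]
contact_force: [-22.9, 3.9, 30.4]
opening: 0.0005
grip_force: 18.8
```

It moved under 1 mm and then stopped hard at about 68.5 mm, so it is seated. I'll retreat along the axis.

Request:
apply_moves(
  motion="0 0 0 -0.3 0 0 0; 0 0 0 -0.7 0 0 0; 0 0 0 -1.5 0 0 0; 0 0 0 -2.5 0 0 0; 0 0 0 -3 0 0 0; 0 0 0 -3 0 0 0; 0 0 0 -2 0 0 0; 0 0 0 0 0 0 0",
)

```text
time: 24.55
tool_pos: [0.3997, -0.0001, 0.3255]
tool_rot: [2.619, 0.0, 1.407]
contact_force: [0.3, 1.1, -0.4]
opening: 0.0006
grip_force: 0.0
```

Run:
```python
from goal import *
q=robot.read_camera("side");d=robot.read_camera("scene");o=[]
print(robot.observe()["tool_pos"],robot.observe()["contact_force"])
for z in (q,d):
    u=proj(z,E+rz*.02)[0].astype(int);o.append(cv2.resize(z["img"][u[1]-45:u[1]+45,u[0]-45:u[0]+45],(400,400),interpolation=2))
cv2.imwrite("pics/c9.png",np.hstack(o)[:,:,::-1])
```

```text
[ 0.3994 -0.      0.3235] [ 0.4699  0.1184 -1.1205]
```

View pics/c9.png

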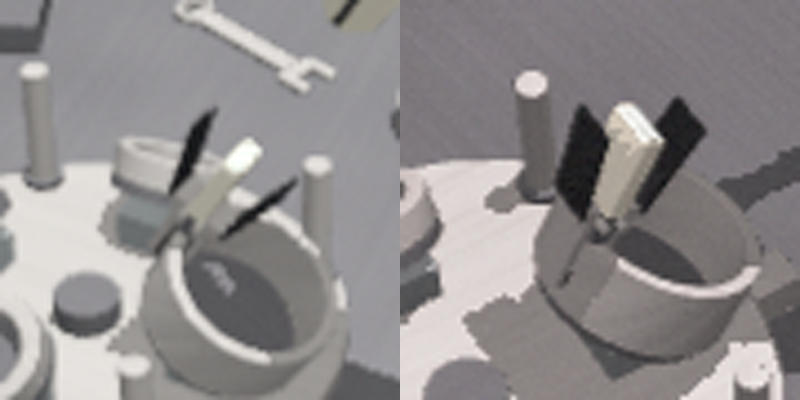

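The clip sits on the rim, symmetric and aligned with the ring axis (side crop: base (190,225), top (245,150), predicted slope matched). The robot is clear of everything.

```bash
python3 -c "
from cell import robot
print(robot.hand_in())"
```

```text
the job is handed in; nothing more can be done
None
```

I turned the table one position so the big ring is at the front in its detent, clipped the sensor squarely onto the ring's highest rim edge, pressed it home to a hard stop, and handed the job in at about 25 s.

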